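Lay the control bottle in the bottle mixer and start it

ROBOT

A 6-joint arm with a two-finger parallel gripper is mounted at the origin on the work surface. World frame = base frame: x ahead of the robot, y to its left, z up, the work surface at z = 0. Lengths are in m, angles in rad, forces in N, time in s.
With the tool pointing down it reaches from about 0.425 to 1.125 m from the base axis. Payload 14.9 kg.
Tool frame: the origin (TCP) lies midway between the tips of the shut fingers; the grasp point (between the pads) lies 19 mm behind it; z points along the fingers, y is the direction in which the jaws open and shut (so a half turn about z gives the same grasp; the last joint's range is limited). The gripper opens to 91 mm and grips with 3 to 60 N. Pads are 32 mm wide; open, the fingers measure 118 mm over their backs; the gripper's body (76 mm by 178 mm) begins 60 mm behind the grasp point.
Start: joints at [-1.243, 0.379, 1.734, -0, 1.028, -0.033], TCP at [0.247, -0.655, 0.214] pointing down, gripper open.
Joint ranges: [-2.77, 2.77], [-0.74, 2.19], [0, 2.66], [-1.06, 4.2], [0.31, 2.87], [-3.08, 3.08]. Speed limits (rad/s): [1.89, 1.89, 2.39, 3.14, 3.14, 3.14].

INTERFACE

Orientations are given as a unit quaternion [w, x, y, z].
In Python, from cell import get_obs, imaging, r gives the robot as it stands. The module is installed in compiled form; this text tells all that it offers.
- The arm moves only by the tool move_arm, never from a script. Its argument "targets" is a list of rows, each a list of 2 entries, a list of its own where there are three numbers: the shift along the tool's x, y, z in m, then the turn, a rotation vector about the tool's x, y, z in degrees. A call has 1 to 8 rows; each row is the pose to reach, as a shift and turn from the pose measured when the call began, along the tool's axes at that moment; what a row does not reach only later rows make up. A row lasts 1/12 s, in which the tool goes at most 41.7 mm and 7.16 degrees, less where a joint would pass 70% of its speed; a pose out of reach is approached as far as the arm can. A call with a gripper value outside its range is refused whole. "grip" is the closure, from 0 (fully open) to 1 (shut), set as the call begins (left out, the last holds). The fingers move at their own pace and stop on an object; "squeeze" is the grip in N (left out, the last holds). Time passes only in rows, so rows that repeat a pose let the fingers close. It gives the time, the measured TCP pose, the force and the opening at its end, in the units of the state.
- get_obs(): the state, without advancing time (a new reading comes with each control period).
- imaging.snapshot(name): name is "scene" or "side" or "wrist"; returns the picture (384x512x3 uint8, blue, green, red); there is no depth.
- imaging.camera_info(name): a dict with "fx", "fy", "cx", "cy" (pixels), "R" (3x3) and "t" (3): a world point X has camera coordinates R X + t; the wrist camera has in their place "T_tool_cam" (4x4, takes a point from camera to tool coordinates, whose origin is the TCP and whose axes are the flange's). Camera axes: x right, y down, z forward; pixel columns grow to the right and rows downward; lengths in m; the calibration is good to about 2 mm. A picture is of the moment at which its call begins: read the wrist's pose just before it. camera_info takes no time and is no camera call.
- r.finish_job(): hands the job in, once; it reports no verdict.
The state is a dict: "time_s": time; "joint_pos": joint angles; "joint_velocities": joint speeds; "joint_torque": joint torques, N m; "position": TCP position; "ee_rot": TCP orientation; "ft_force": force on the tool from outside, world axes, zero at the start; "ft_torque": the same for the moment, N m; "opening": opening from 0.0 (shut) to 1.0 (fully open).
Only numpy, scipy, OpenCV 4.12 (cv2) and the standard library are available. Lean on these libraries where they do the work, as an engineer would, in place of code of your own. Each camera call takes 0.05 s, during which the arm holds its last target. There are 200 camera calls.

TASK

Take the upright bottle with the purple cap and lay it gently on its side in the bottle mixer's cradle, cap towards the purple end stop, so that it rests in both saddles between the two end stops. When it lies there and you have let go of it, start the mixer by pushing its green-knobbed lever all the way over. Leave the white-capped and the orange-capped bottles standing where they are.

Things in the scene. Friction and masses are not known exactly. Their poses are not given: they have to be found in the camera images.
- purple_bottle: The bottle to mix: white rigid plastic, purple cap and stripe, standing upright, 130 mm tall, about 0.16 kg. Body: cylinder 50 mm in diameter up to 95 mm, then a short shoulder; cap 34 mm in diameter from 105 to 130 mm. Centre of mass about 60 mm above the base. Origin: centre of the base; +z runs from base to cap. It is round: its yaw means nothing.
- purple_bottle_cap (a point): Centre of the top face of the purple cap, 130 mm from the base along the bottle's axis.
- white_bottle: Bystander: the same bottle with a white cap and stripe, standing. Origin: centre of the base. The three bottles stand in any order, at least 85 mm apart centre to centre.
- orange_bottle: Bystander: the same bottle with an orange cap and stripe, standing. Origin: centre of the base.
- mixer: Bottle mixer fixed to the bench: white housing 140 mm (x) by 260 mm (y), flat deck 45 mm above the bench. Origin: centre of its underside on the bench, z up. Its cradle runs along y over x = 0, and holds the bottle with its axis level, 90 mm above the bench, the cap to -y. Centred, the bottle's base is at y = +32 mm and its cap's top at y = -98 mm. The lever stands at y = +95 mm.
- cradle (a point): Point on the cradle's axis, midway along the centred bottle: mixer x = 0, y = -33 mm, 90 mm above the bench. Two grey V saddles (45 degree faces, 14 mm long in y, 50 mm wide in x, tops 31 mm above the deck) carry the bottle's body; they are centred at mixer y = +12 and -43 mm.
- grey_stop (a point): Middle of the top edge of the grey end stop's inner face, where the bottle's base goes: mixer y = +40 mm, 90 mm above the bench. The stop is an upright plate 50 mm wide and 8 mm thick.
- purple_stop (a point): Middle of the top edge of the purple end stop's inner face, where the cap goes: mixer y = -106 mm, 81 mm above the bench. The plate is 50 mm wide and 8 mm thick. The bottle has about 16 mm of lengthwise play between the two stops and may lie anywhere in it.
- lever (a joint): The start lever's angle in rad: 0 = off, leaning to the mixer's -x side (towards the robot); 1.0 = fully on, leaning to +x. It turns about the mixer's y axis on a pivot at mixer x = 0, y = 95 mm, 67 mm above the bench, moves lightly (about 1 N at the knob) and stays where it is left.
- lever_tip (a point): Centre of the green ball knob (26 mm in diameter) at the lever's end, 65 mm from its pivot; about 125 mm above the bench when off or on, 132 mm midway.
Things that resemble listed ones, but are neither listed nor needed, are in the scene too. Leave any red or yellow look-alike of the purple_bottle alone.

How it is judged:
On the way, in this order (a step that is already met when the one before it is completed fails the run):
1. the purple-capped bottle lies in both saddles, cap at the purple stop, let go and still, the lever still off (x of purple_bottle in the frame of mixer between -0.006 and 0.006 m and z of purple_bottle in the frame of mixer between 0.084 and 0.096 m and y of purple_bottle in the frame of mixer between 0.0205 and 0.0435 m and x of purple_bottle_cap in the frame of mixer between -0.007 and 0.007 m and z of purple_bottle_cap in the frame of mixer between 0.083 and 0.097 m and y of purple_bottle_cap in the frame of mixer below -0.085 m and contact force between purple_bottle and the fingers below 0.2 N and linear speed of purple_bottle below 0.02 m/s and value of joint lever below 0.3 rad), for 0.2 s.
2. the lever is pushed fully over (value of joint lever above 0.88 rad), for 0.2 s.
At the end, for the whole second after the job is handed in: The purple-capped bottle lies level in both saddles between the stops (base centre within 6 mm, cap centre within 7 mm of the cradle axis), cap at the purple stop, released and still; the lever is beyond 0.88 rad; the other two bottles stand upright within 30 mm of their starts (x of purple_bottle in the frame of mixer between -0.006 and 0.006 m and z of purple_bottle in the frame of mixer between 0.084 and 0.096 m and y of purple_bottle in the frame of mixer between 0.0205 and 0.0435 m and x of purple_bottle_cap in the frame of mixer between -0.007 and 0.007 m and z of purple_bottle_cap in the frame of mixer between 0.083 and 0.097 m and y of purple_bottle_cap in the frame of mixer below -0.085 m and contact force between purple_bottle and the fingers below 0.2 N and linear speed of purple_bottle below 0.02 m/s and value of joint lever above 0.88 rad and distance of each of white_bottle, orange_bottle from where it was at the start of the episode below 0.03 m and angle between each of white_bottle, orange_bottle's own z axis and vertical below 0.15 rad); the robot touches nothing.
It fails at once if the bottle is dropped or thrown into the cradle (faster than 0.5 m/s within about 40 mm above it) (horizontal distance between purple_bottle and cradle below 0.12 m and height (world z) of purple_bottle below 0.13 m and linear speed of purple_bottle above 0.5 m/s).
It fails at once if the bottle is rammed or forced onto the mixer (more than 60 N) (contact force between purple_bottle and mixer above 60 N).
It fails at once if another bottle is knocked over or pushed away (angle between any of white_bottle, orange_bottle's own z axis and vertical above 0.5 rad or distance of any of white_bottle, orange_bottle from where it was at the start of the episode above 0.04 m).
It also fails if it takes over 58 s, if anything falls off the work surface, if the arm or the gripper's body presses on something with over 40 N, if the wrist force passes 120 N, or if a joint passes its speed limit or range.

## Working session

There is one attempt and no reset: what is moved stays moved. The work goes in short steps, Python scripts to look and compute and a tool call to move; the robot and the scene stay as the last step left them, time stands still between calls to the robot, and variables do not carry over. Pictures are saved under pics/ and viewed, about 8 in all and at most 12, crops included, and the job is handed in when it is done.

Besides the shell and the picture viewer there is one more tool, called as name(argument=value, ...) on one line, values as JSON. move_arm: Moves the arm, as the interface text tells. Its arguments: {"type":"object","properties":{"targets":{"type":"array","items":{"type":"array"}},"grip":{"type":"number"},"squeeze":{"type":"number"}},"required":["targets"]}

```bash
mkdir -p pics; python3 - <<'E'
from cell import get_obs, imaging, r
import cv2
o=get_obs();print({k:o[k] for k in("time_s","position","ee_rot","opening")})
for n in("scene","side","wrist"):
    cv2.imwrite(f"pics/{n}0.png",imaging.snapshot(n));c=imaging.camera_info(n);print(n,c)
E
```

```text
{'time_s': 0.0, 'position': array([ 0.24697874, -0.65458132,  0.21328365]), 'ee_rot': array([-5.20750991e-04,  9.83774019e-01,  1.79411269e-01, -7.41865491e-05]), 'opening': 1.0002741256430936}
scene {'fx': 395.3784498241021, 'fy': 395.3784498241021, 'cx': 256.0592851541992, 'cy': 193.17989829155772, 'R': array([[-0.07221271,  0.99736485, -0.00697668],
       [ 0.78445076,  0.05247423, -0.61796721],
       [-0.61597267, -0.05009795, -0.78617292]]), 't': array([-0.07358048, -0.35432435,  1.23394954])}
side {'fx': 440.2169761321065, 'fy': 440.2169761321065, 'cx': 258.6972300407631, 'cy': 193.31092596883818, 'R': array([[ 0.98990921, -0.14119931, -0.01193806],
       [-0.08706425, -0.53958152, -0.83741961],
       [ 0.11180152,  0.83000876, -0.54643013]]), 't': array([-0.48104672,  0.18793054,  0.93166469])}
wrist {'fx': 300.6739533767583, 'fy': 300.6739533767583, 'cx': 246.01656299671683, 'cy': 187.47726921744834, 'T_tool_cam': array([[-4.58181516e-04, -9.66874630e-01, -2.55251327e-01,
         7.16124134e-02],
       [ 9.99999890e-01, -4.17426116e-04, -2.13839217e-04,
        -9.59296455e-04],
       [ 1.00207144e-04, -2.55251397e-01,  9.66874715e-01,
        -1.72077439e-01],
       [ 0.00000000e+00,  0.00000000e+00,  0.00000000e+00,
         1.00000000e+00]])}
```

View pics/scene0.png

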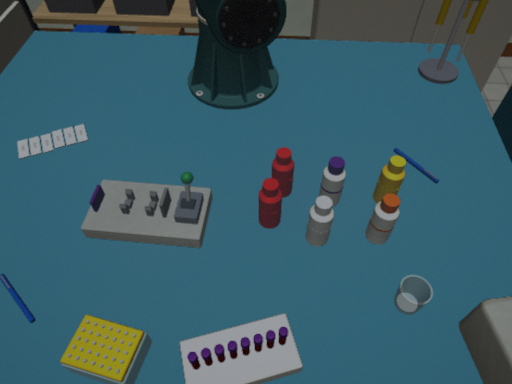

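View pics/side0.png

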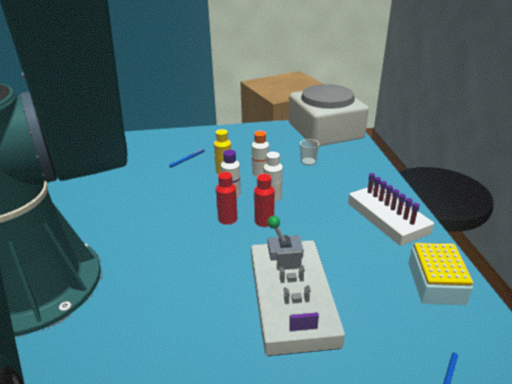

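```bash
python3 - <<'E'
import cv2,numpy as np
s=cv2.imread("pics/scene0.png");d=cv2.imread("pics/side0.png")
a=cv2.resize(s[130:260,70:420],None,fx=2.28,fy=2.28,interpolation=cv2.INTER_CUBIC)
b=cv2.resize(d[120:355,190:350],None,fx=2.5,fy=2.5,interpolation=cv2.INTER_CUBIC)
cv2.imwrite("pics/a.png",a);cv2.imwrite("pics/b.png",b)
E
```

```text
(no output)
```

View pics/a.png

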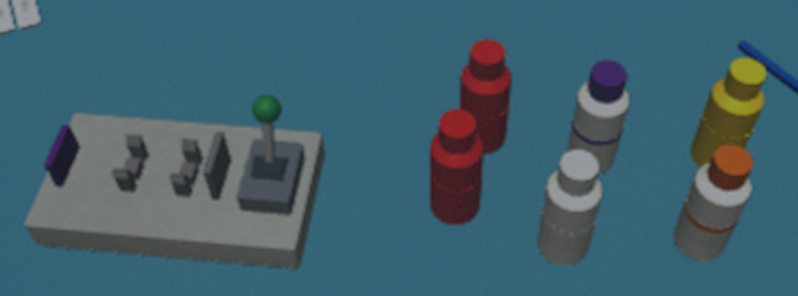

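View pics/b.png

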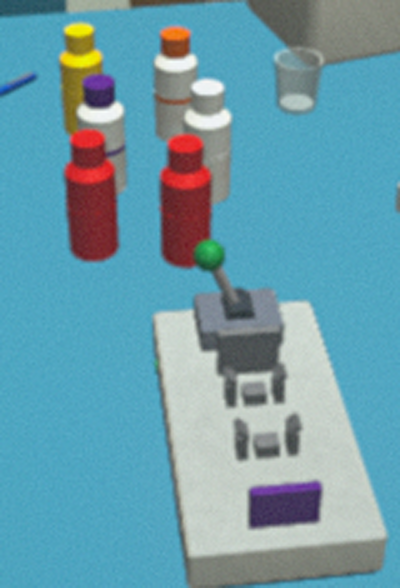

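```bash
cat > h.py <<'E'
import numpy as np,cv2
from cell import get_obs, imaging, r
from scipy.optimize import least_squares
from scipy.spatial.transform import Rotation as Ro
def proj(n,X):
    c=imaging.camera_info(n);p=np.atleast_2d(X)@np.array(c["R"]).T+c["t"]
    return np.c_[c["fx"]*p[:,0]/p[:,2]+c["cx"],c["fy"]*p[:,1]/p[:,2]+c["cy"]]
def ray(n,uv,z):
    c=imaging.camera_info(n);R=np.array(c["R"]);o=-R.T@c["t"]
    d=R.T@np.array([(uv[0]-c["cx"])/c["fx"],(uv[1]-c["cy"])/c["fy"],1]);return o+d*(z-o[2])/d[2]
def tri(P): # {cam:uv}
    return least_squares(lambda X:np.concatenate([proj(n,X)[0]-uv for n,uv in P.items()]),[.6,0,.1])
def pose():
    o=get_obs();q=o["ee_rot"];return np.array(o["position"]),Ro.from_quat([q[1],q[2],q[3],q[0]])
E
python3 - <<'E'
from h import *
im={n:cv2.imread(f"pics/{n}0.png") for n in("scene","side")}
box={"scene":{"cap":(320,150,350,180),"knob":(178,168,197,188),"wcap":(312,195,334,214),"ocap":(378,192,402,212)},
"side":{"cap":(220,148,240,164),"knob":(265,212,284,230),"ocap":(252,128,270,144)}}
f={"cap":lambda h:(h[...,0]>122)&(h[...,0]<150)&(h[...,1]>90),"knob":lambda h:(h[...,0]>45)&(h[...,0]<80)&(h[...,1]>110),
"ocap":lambda h:(h[...,0]<15)&(h[...,1]>140)}
P={}
for n in im:
  for k in f:
    x0,y0,x1,y1=box[n][k];m=f[k](cv2.cvtColor(im[n][y0:y1,x0:x1],cv2.COLOR_BGR2HSV))
    ys,xs=np.nonzero(m);P.setdefault(k,{})[n]=np.array([xs.mean()+x0,ys.mean()+y0]);print(n,k,P[k][n],m.sum(),xs.min()+x0,xs.max()+x0,ys.min()+y0,ys.max()+y0)
for k in P: s=tri(P[k]);print(k,s.x.round(4),s.fun.round(2))
for k in("cap","ocap"):
  print(k,[ray(n,P[k][n],.119).round(4) for n in im])
A=lambda L,s,o:np.array(L)/s+o
dk=[(-.07,-.13,.045),(-.07,.13,.045),(.07,.13,.045),(.07,-.13,.045)]
S=A([(73,115),(322,133),(295,248),(33,228)],2.28,(70,130));D=A([(188,556),(155,313),(312,302),(384,540)],2.5,(190,120))
kn=np.array([[-.0312,.095,.124]]);M=np.array(dk+kn.tolist()+[(-.025,-.106,.081),(.025,-.106,.081)])
S=np.vstack([S,P["knob"]["scene"],A([(75,128),(61,180)],2.28,(70,130))]);D=np.vstack([D,P["knob"]["side"],A([(249,488),(320,484)],2.5,(190,120))])
def W(p):
  c,s=np.cos(p[2]),np.sin(p[2]);return M@np.array([[c,-s,0],[s,c,0],[0,0,1]]).T+[p[0],p[1],0]
g=lambda p:np.r_[proj("scene",W(p))-S,proj("side",W(p))-D]
s=least_squares(lambda p:g(p).ravel(),[.6,-.2,0],loss="soft_l1");print(s.x);print(g(s.x).round(1))
for n,U,sl in(("scene",S,0),("side",D,1)):
  s=least_squares(lambda p:g(p).reshape(2,-1)[sl],[.6,-.2,0],loss="soft_l1");print(n,s.x)
E
```

```text
scene cap [336.3557047  162.65771812] 149 329 344 157 173
scene knob [186.24210526 176.92631579] 95 181 191 172 182
scene ocap [390.2749004  202.15936255] 251 382 399 193 211
side cap [229.12903226 155.35483871] 124 223 234 150 161
side knob [273.17647059 221.3627451 ] 102 268 278 216 227
side ocap [259.82474227 136.10309278] 97 255 265 131 141
cap [0.4466 0.279  0.1197] [-0.53  1.1  -1.03 -1.07]
knob [ 0.5114 -0.0343  0.1262] [-0.26  0.41 -0.38 -0.28]
ocap [0.5431 0.3815 0.1176] [-0.3   0.59 -0.67 -0.67]
cap [array([0.4427, 0.2805, 0.119 ]), array([0.4488, 0.274 , 0.119 ])]
ocap [array([0.5427, 0.3818, 0.119 ]), array([0.5439, 0.374 , 0.119 ])]
[ 0.53604047 -0.12953872 -0.04137522]
[[-0.7 -1.8]
 [-0.8 -0.4]
 [-1.3  1.2]
 [-6.4 -1.5]
 [ 0.6  0.2]
 [-3.4 -1.7]
 [-5.7 -6.4]
 [-0.2 -2.3]
 [-0.3 -2.7]
 [-0.  -3. ]
 [ 2.4 -3.3]
 [-1.7  0.4]
 [ 0.  -3. ]
 [ 0.5 -3.9]]
scene [ 0.53769445 -0.12400944 -0.01734876]
side [ 0.53496655 -0.13596822 -0.05106057]
```

move_arm(targets=[[[0.4,-0.28,-0.14],[0,0,-69]],[[0.4,-0.28,-0.14],[0,0,-69]],[[0.4,-0.28,-0.14],[0,0,-69]],[[0.4,-0.28,-0.14],[0,0,-69]],[[0.4,-0.28,-0.14],[0,0,-69]],[[0.4,-0.28,-0.14],[0,0,-69]],[[0.4,-0.28,-0.14],[0,0,-69]],[[0.4,-0.28,-0.14],[0,0,-69]]])

```text
time_s: 0.82
position: [0.4284, -0.3884, 0.3062]
ee_rot: [-0.0, 0.775, 0.631, 0.0]
ft_force: [0.5, 0.3, -0.2]
opening: 1.0
```

```bash
cat >> h.py <<'E'
def log():
    import json;o=get_obs();f=open("log.jsonl","a");f.write(json.dumps([list(map(float,o[k])) for k in("joint_pos","position","ee_rot")])+"\n")
    print("t",round(o["time_s"],2),"j",np.round(o["joint_pos"],3),"p",np.round(o["position"],4),"q",np.round(o["ee_rot"],3),"F",np.round(o["ft_force"],1),"op",round(o["opening"],3))
def goal(p,R):
    p0,R0=pose();print("shift",R0.inv().apply(np.array(p)-p0).round(4),"turn",(R0.inv()*R).as_rotvec(degrees=True).round(2))
E
python3 - <<'E'
from h import *
log()
# cap-top centres by eye in scene crop (z=.13), for neighbours
for n,uv in dict(purple=(608,71),white=(580,162),orange=(733,160),yellow=(748,72),red1=(488,53),red2=(458,123)).items():
    print(n,ray("scene",np.array(uv)/2.28+(70,130),.13).round(3))
E
```

```text
t 0.82 j [-0.777  0.087  1.919  0.     1.137 -0.573] p [ 0.4284 -0.3884  0.3062] q [-0.     0.775  0.631  0.   ] F [ 0.5  0.3 -0.2] op 1.0
purple [0.448 0.279 0.13 ]
white [0.557 0.249 0.13 ]
orange [0.546 0.381 0.13 ]
yellow [0.441 0.409 0.13 ]
red1 [0.433 0.167 0.13 ]
red2 [0.521 0.143 0.13 ]
```

```bash
python3 - <<'E'
from h import *
goal([.52,-.08,.36],Ro.from_matrix(np.array([[0,1,0],[1,0,0],[0,0,-1.]])))
E
```

```text
shift [ 0.3206  0.0272 -0.0536] turn [-1.000e-02 -4.000e-02 -1.169e+01]
```

move_arm(targets=[[[0.32,0.027,-0.054],[0,0,-11.7]],[[0.32,0.027,-0.054],[0,0,-11.7]],[[0.32,0.027,-0.054],[0,0,-11.7]],[[0.32,0.027,-0.054],[0,0,-11.7]],[[0.32,0.027,-0.054],[0,0,-11.7]],[[0.32,0.027,-0.054],[0,0,-11.7]],[[0.32,0.027,-0.054],[0,0,-11.7]],[[0.32,0.027,-0.054],[0,0,-11.7]]])

```text
time_s: 1.48
position: [0.5198, -0.0781, 0.3609]
ee_rot: [-0.0, 0.707, 0.707, 0.0]
ft_force: [0.6, -0.9, -0.0]
opening: 0.997
```

move_arm(targets=[[[0,0.0,0],[0,0,0]],[[0,0,0],[0,0,0]]])

```text
time_s: 1.65
position: [0.5201, -0.0766, 0.3611]
ee_rot: [-0.0, 0.706, 0.708, 0.0]
ft_force: [-0.3, 0.5, -0.2]
opening: 1.0
```

```bash
python3 - <<'E'
from h import *
log()
p,R=pose();np.savez("w1.npz",p=p,q=R.as_quat());im=imaging.snapshot("wrist");cv2.imwrite("pics/w1raw.png",im)
cv2.imwrite("pics/w1.png",cv2.resize(im,(768,576),interpolation=cv2.INTER_CUBIC))
E
```

```text
t 1.65 j [-1.910e-01 -5.700e-02  1.964e+00  1.000e-03  1.234e+00 -1.950e-01] p [ 0.5201 -0.0766  0.3611] q [-0.     0.706  0.708  0.   ] F [-0.3  0.5 -0.2] op 1.0
```

View pics/w1.png

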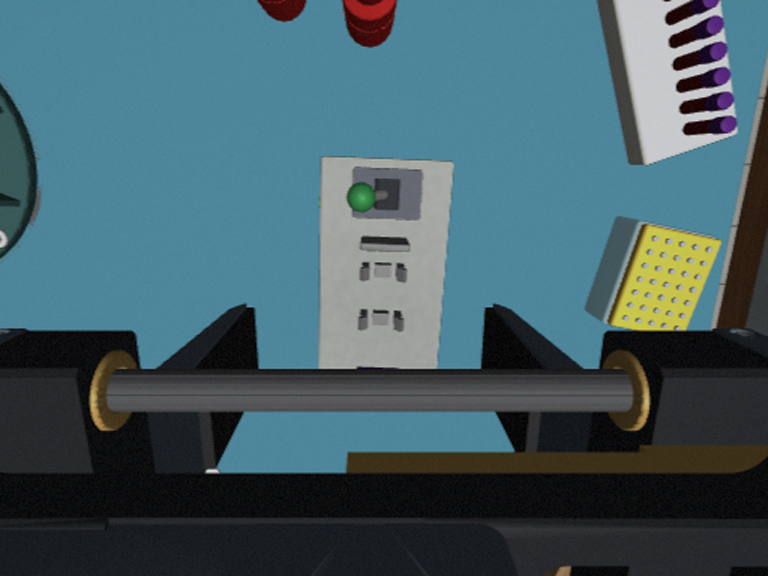

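```bash
python3 - <<'E'
from h import *
z=np.load("w1.npz");R=Ro.from_quat(z["q"]);c=imaging.camera_info("wrist");T=np.array(c["T_tool_cam"])
def pw(X):
    X=np.atleast_2d(X);t=R.inv().apply(X-z["p"]);q=(t-T[:3,3])@T[:3,:3]
    return np.c_[c["fx"]*q[:,0]/q[:,2]+c["cx"],c["fy"]*q[:,1]/q[:,2]+c["cy"]]
im=cv2.imread("pics/w1raw.png");h=cv2.cvtColor(im,cv2.COLOR_BGR2HSV)[115:150,225:258]
m=(h[...,0]>45)&(h[...,0]<85)&(h[...,1]>110);ys,xs=np.nonzero(m);K=(xs.mean()+225,ys.mean()+115);print("knob",K,m.sum())
# model xyz, pixel, weight u,v
L=[((-.07,.13,.045),(322/1.5,157/1.5),1,1),((.07,.13,.045),(453/1.5,162/1.5),1,1),((-.0312,.095,.124),K,1,1),
((-.025,.044,.09),(361/1.5,240/1.5),1,0),((.025,.044,.09),(410/1.5,240/1.5),1,0),
((-.025,-.043,.076),(358/1.5,318/1.5),1,0),((.025,-.043,.076),(404/1.5,318/1.5),1,0),((-.025,.012,.076),(360/1.5,0),1,0),((.025,.012,.076),(406/1.5,0),1,0),
((-.07,-.08,.045),(320/1.5,360/1.5),1,0),((.07,-.08,.045),(440/1.5,360/1.5),1,0)]
M=np.array([l[0] for l in L]);U=np.array([l[1] for l in L]);w=np.array([l[2:] for l in L])
def W(p):
  co,s=np.cos(p[2]),np.sin(p[2]);return M@np.array([[co,-s,0],[s,co,0],[0,0,1]]).T+[p[0],p[1],0]
g=lambda p:(pw(W(p))-U)*w
s=least_squares(lambda p:g(p).ravel(),[.53,-.13,0],loss="soft_l1");print(s.x);print(g(s.x).round(1).tolist())
E
```

```text
knob (np.float64(240.52877697841726), np.float64(131.0611510791367)) 278
[ 0.53478073 -0.13036777 -0.03572189]
[[-0.5, -0.4], [1.4, -0.1], [-3.8, 0.6], [-0.2, 0.0], [0.6, 0.0], [0.1, 0.0], [0.4, 0.0], [-0.0, 0.0], [1.2, 0.0], [-0.6, -0.0], [-0.5, -0.0]]
```

move_arm(targets=[[[-0.05,0,0],[0,10,0]],[[-0.1,0,0],[0,17,0]],[[-0.1,0.015,0],[0,24,0]],[[-0.1,0.015,0],[0,31,0]],[[-0.1,0.015,0],[0,38,0]],[[-0.1,0.015,0],[0,45,0]],[[-0.1,0.015,0],[0,52,0]],[[-0.1,0.015,0],[0,52,0]]])

```text
time_s: 2.37
position: [0.5339, -0.1802, 0.3595]
ee_rot: [-0.313, 0.635, 0.634, 0.313]
ft_force: [0.0, -0.3, 0.9]
opening: 0.999
```

```bash
python3 -c "
from h import *
log()"
```

```text
t 2.37 j [-0.67   0.279  1.789  0.68   1.713 -0.8  ] p [ 0.5339 -0.1802  0.3595] q [-0.313  0.635  0.634  0.313] F [ 0.  -0.3  0.9] op 0.999
```

move_arm(targets=[[[-0.03,0,0.025],[0,7,0]],[[-0.06,0,0.05],[0,14,0]],[[-0.09,0,0.075],[0,20,0]],[[-0.125,0,0.1],[0,20,0]],[[-0.125,0,0.1],[0,20,0]],[[-0.125,0,0.1],[0,20,0]]])

```text
time_s: 2.87
position: [0.533, -0.1778, 0.1984]
ee_rot: [-0.419, 0.572, 0.568, 0.419]
ft_force: [-0.3, 0.4, 1.3]
opening: 1.001
```

```bash
python3 -c "
from h import *
log()"
```

```text
t 2.87 j [-0.718  0.629  1.802  0.822  1.754 -1.043] p [ 0.533  -0.1778  0.1984] q [-0.419  0.572  0.568  0.419] F [-0.3  0.4  1.3] op 1.001
```

```bash
cat >> h.py <<'E'
def tool(th,az): # pointing th deg from down toward azimuth az(deg); tool x side up
    t,a=np.radians([th,az]);h=np.array([np.cos(a),np.sin(a),0]);k=np.array([0,0,1.])
    d=h*np.sin(t)-k*np.cos(t);x=h*np.cos(t)+k*np.sin(t);return Ro.from_matrix(np.c_[x,np.cross(d,x),d])
MX=np.array([.535,-.130]);YAW=-.037
E
python3 - <<'E'
from h import *
goal([.53,-.05,.34],tool(15,110))
E
```

```text
shift [ 0.1733 -0.0039  0.0796] turn [ 14.45 -57.04 -15.35]
```

move_arm(targets=[[[0.04,0,-0.01],[0,-7,0]],[[0.08,0,0],[3,-14,-3]],[[0.12,0,0.02],[6,-21,-6]],[[0.173,-0.004,0.08],[9,-28,-9]],[[0.173,-0.004,0.08],[10,-35,-11]],[[0.173,-0.004,0.08],[12,-42,-13]],[[0.173,-0.004,0.08],[13,-49,-14]],[[0.173,-0.004,0.08],[14.5,-57,-15.4]]])

```text
time_s: 3.53
position: [0.5306, -0.0498, 0.3455]
ee_rot: [-0.128, 0.571, 0.804, 0.105]
ft_force: [0.5, -0.7, 0.3]
opening: 1.004
```

```bash
python3 -c "
from h import *
log();goal([.46,.24,.3],tool(-20,180))"
```

```text
t 3.53 j [-0.279  0.049  1.913  0.288  1.366 -0.701] p [ 0.5306 -0.0498  0.3455] q [-0.128  0.571  0.804  0.105] F [ 0.5 -0.7  0.3] op 1.004
shift [0.2658 0.0269 0.1402] turn [  0.48 -33.03 -72.11]
```

move_arm(targets=[[[0.266,0.027,0.14],[0.5,-33,-72]],[[0.266,0.027,0.14],[0.5,-33,-72]],[[0.266,0.027,0.14],[0.5,-33,-72]],[[0.266,0.027,0.14],[0.5,-33,-72]],[[0.266,0.027,0.14],[0.5,-33,-72]],[[0.266,0.027,0.14],[0.5,-33,-72]],[[0.266,0.027,0.14],[0.5,-33,-72]],[[0.266,0.027,0.14],[0.5,-33,-72]]])

```text
time_s: 4.2
position: [0.459, 0.2443, 0.3044]
ee_rot: [0.093, 0.17, 0.98, 0.034]
ft_force: [0.4, -1.0, 0.5]
opening: 1.006
```

```bash
python3 -c "
from h import *
log();goal([.4475,.279,.21],tool(-20,180))"
```

```text
t 4.2 j [ 0.474 -0.105  2.122 -0.071  0.936 -0.716] p [0.459  0.2443 0.3044] q [0.093 0.17  0.98  0.034] F [ 0.4 -1.   0.5] op 1.006
shift [0.0386 0.0195 0.0915] turn [  0.46  -9.07 -20.03]
```

move_arm(targets=[[[0.039,0.02,0.04],[0,-5,-7]],[[0.039,0.02,0.09],[0.5,-9,-14]],[[0.039,0.02,0.0915],[0.5,-9,-20]],[[0.039,0.02,0.0915],[0.5,-9,-20]],[[0.039,0.02,0.0915],[0.5,-9,-20]]])

```text
time_s: 4.62
position: [0.4476, 0.2798, 0.2126]
ee_rot: [0.174, 0.002, 0.985, 0.001]
ft_force: [0.6, -0.3, 0.4]
opening: 1.0
```

```bash
python3 - <<'E'
from h import *
log();p,R=pose();im=imaging.snapshot("wrist");c=imaging.camera_info("wrist");T=np.array(c["T_tool_cam"])
h=cv2.cvtColor(im,cv2.COLOR_BGR2HSV);m=((h[...,0]>122)&(h[...,0]<150)&(h[...,1]>90)&(h[...,2]>40)).astype(np.uint8)
n,l,s,ce=cv2.connectedComponentsWithStats(m)
for i in range(1,n):
  if s[i,4]>60:
    d=T[:3,:3]@[(ce[i,0]-c["cx"])/c["fx"],(ce[i,1]-c["cy"])/c["fy"],1];o=R.apply(T[:3,3])+p;d=R.apply(d)
    print(s[i],ce[i].round(1),[(o+d*(z-o[2])/d[2]).round(4) for z in(.118,.13)])
cv2.imwrite("pics/w2.png",im)
goal([.4475,.279,.062],tool(-20,180))
E
```

```text
t 4.62 j [ 6.150e-01  1.000e-03  2.231e+00 -3.330e-01  6.460e-01 -7.120e-01] p [0.4476 0.2798 0.2126] q [0.174 0.002 0.985 0.001] F [ 0.6 -0.3  0.4] op 1.0
[ 224  134   40   46 1444] [243.5 157.2] [array([0.45  , 0.2786, 0.118 ]), array([0.4433, 0.2787, 0.13  ])]
shift [ 0.0529 -0.0015  0.142 ] turn [ 0.09  0.09 -0.34]
```

View pics/w2.png

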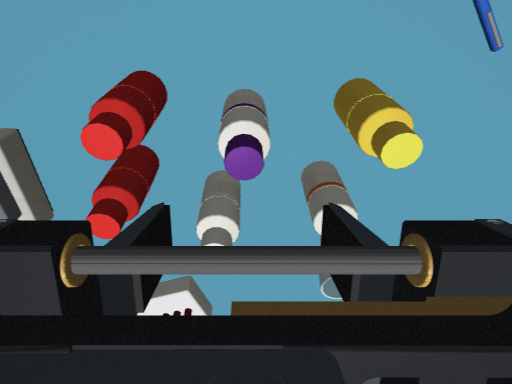

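move_arm(targets=[[[0.012,-0.0015,0.032],[0,0,-0.3]],[[0.024,-0.0015,0.064],[0,0,-0.3]],[[0.033,-0.0015,0.089],[0,0,-0.3]],[[0.033,-0.0015,0.089],[0,0,-0.3]]])

```text
time_s: 5.0
position: [0.4483, 0.2775, 0.1175]
ee_rot: [0.174, 0.003, 0.985, 0.0]
ft_force: [-0.8, -1.2, -0.5]
opening: 1.003
```

```bash
python3 -c "
from h import *
log();goal([.4475,.279,.062],tool(-20,180))"
```

```text
t 5.0 j [ 0.61   0.176  2.271 -0.47   0.449 -0.554] p [0.4483 0.2775 0.1175] q [0.174 0.003 0.985 0.   ] F [-0.8 -1.2 -0.5] op 1.003
shift [0.0197 0.0014 0.0519] turn [-0.03 -0.01 -0.36]
```

move_arm(targets=[[[0.007,0.001,0.018],[0,0,-0.3]],[[0.014,0.001,0.036],[0,0,-0.3]],[[0.02,0.001,0.052],[0,0,-0.3]],[[0.02,0.001,0.052],[0,0,-0.3]],[[0.02,0.001,0.052],[0,0,-0.3]]])

```text
time_s: 5.42
position: [0.4491, 0.2788, 0.0642]
ee_rot: [0.175, 0.002, 0.985, 0.0]
ft_force: [0.3, 0.3, 0.3]
opening: 1.001
```

```bash
python3 -c "
from h import *
log();goal([.4475,.279,.062],tool(-20,180))"
```

```text
t 5.42 j [ 0.612  0.291  2.275 -0.624  0.346 -0.388] p [0.4491 0.2788 0.0642] q [0.175 0.002 0.985 0.   ] F [0.3 0.3 0.3] op 1.001
shift [0.0022 0.0002 0.0015] turn [-0.03  0.12 -0.24]
```

move_arm(targets=[[[0,0,0],[0,0,0]],[[0,0,0],[0,0,0]],[[0,0,0],[0,0,0]],[[0,0,0],[0,0,0]],[[0,0,0],[0,0,0]],[[0,0,0],[0,0,0]],[[0,0,0],[0,0,0]],[[0,0,0],[0,0,0]]], grip=1, squeeze=30)

```text
time_s: 6.08
position: [0.4491, 0.2788, 0.0642]
ee_rot: [0.175, 0.002, 0.985, -0.0]
ft_force: [0.2, -1.7, 4.1]
opening: 0.541
```

```bash
python3 -c "
from h import *
log();goal([.45,.279,.30],tool(-20,180))"
```

```text
t 6.08 j [ 0.612  0.291  2.275 -0.624  0.346 -0.388] p [0.4491 0.2788 0.0642] q [ 0.175  0.002  0.985 -0.   ] F [ 0.2 -1.7  4.1] op 0.541
shift [-0.0819  0.0004 -0.2211] turn [-0.05  0.12 -0.23]
```

move_arm(targets=[[[-0.006,0,-0.018],[0,0,0]],[[-0.018,0,-0.05],[0,0,0]],[[-0.03,0,-0.08],[0,0,0]],[[-0.042,0,-0.115],[0,0,0]],[[-0.055,0,-0.15],[0,0,0]],[[-0.068,0,-0.185],[0,0,0]],[[-0.082,0,-0.221],[0,0,0]],[[-0.082,0,-0.221],[0,0,0]]])

```text
time_s: 6.75
position: [0.4524, 0.2803, 0.3076]
ee_rot: [0.179, 0.002, 0.984, 0.003]
ft_force: [1.9, 1.2, 0.8]
opening: 0.539
```

```bash
python3 -c "
from h import *
log();goal([.53,-.05,.36],tool(15,110))"
```

```text
t 6.75 j [ 0.611 -0.126  2.157 -0.272  0.828 -0.799] p [0.4524 0.2803 0.3076] q [0.179 0.002 0.984 0.003] F [1.9 1.2 0.8] op 0.539
shift [-0.0929 -0.3297 -0.0233] turn [ 3.76 30.79 70.69]
```

move_arm(targets=[[[-0.01,-0.035,-0.01],[0,3,6]],[[-0.02,-0.07,-0.015],[1,6,13]],[[-0.03,-0.105,-0.02],[1,9,20]],[[-0.04,-0.14,-0.022],[1.5,12,27]],[[-0.05,-0.175,-0.023],[2,15,34]],[[-0.06,-0.21,-0.023],[2.5,18,41]],[[-0.07,-0.245,-0.023],[3,21,48]],[[-0.08,-0.28,-0.023],[3,24,55]]])

```text
time_s: 7.42
position: [0.5182, -0.002, 0.3551]
ee_rot: [-0.033, 0.437, 0.897, 0.057]
ft_force: [1.1, 0.5, -0.3]
opening: 0.537
```

```bash
python3 -c "
from h import *
log();goal([.53,-.17,.36],tool(50,90+np.degrees(YAW)))"
```

```text
t 7.42 j [-0.116 -0.057  1.979  0.136  1.247 -0.826] p [ 0.5182 -0.002   0.3551] q [-0.033  0.437  0.897  0.057] F [ 1.1  0.5 -0.3] op 0.537
shift [-0.1378 -0.0932 -0.0268] turn [-15.62  40.47  37.98]
```

move_arm(targets=[[[-0.02,-0.013,-0.004],[-2,5,4.7]],[[-0.04,-0.026,-0.008],[-4,10,9.5]],[[-0.06,-0.04,-0.012],[-6,15,14]],[[-0.08,-0.054,-0.016],[-8,20,19]],[[-0.1,-0.068,-0.02],[-10,25,23.7]],[[-0.12,-0.081,-0.024],[-12,30,28.5]],[[-0.1378,-0.0932,-0.0268],[-14,35,33.2]],[[-0.1378,-0.0932,-0.0268],[-15.6,40.5,38]]])

```text
time_s: 8.08
position: [0.5303, -0.1736, 0.359]
ee_rot: [-0.291, 0.653, 0.63, 0.303]
ft_force: [0.3, 0.5, -2.4]
opening: 0.538
```

```bash
python3 -c "
from h import *
log();goal([.53,-.17,.24],tool(70,90+np.degrees(YAW)))"
```

```text
t 8.08 j [-0.663  0.24   1.82   0.67   1.661 -0.771] p [ 0.5303 -0.1736  0.359 ] q [-0.291  0.653  0.63   0.303] F [ 0.3  0.5 -2.4] op 0.538
shift [-0.0884 -0.0006  0.0797] turn [1.000e-02 2.031e+01 1.200e-01]
```

move_arm(targets=[[[-0.022,0,0.02],[0,5,0]],[[-0.044,0,0.04],[0,10,0]],[[-0.066,0,0.06],[0,15,0]],[[-0.088,-0.0006,0.08],[0,20.3,0]],[[-0.088,-0.0006,0.08],[0,20.3,0]],[[-0.088,-0.0006,0.08],[0,20.3,0]],[[-0.088,-0.0006,0.08],[0,20.3,0]]])

```text
time_s: 8.67
position: [0.5307, -0.1699, 0.2415]
ee_rot: [-0.396, 0.59, 0.57, 0.413]
ft_force: [-0.0, -0.8, -1.0]
opening: 0.541
```

```bash
python3 - <<'E'
from h import *
log();a=imaging.snapshot("scene");b=imaging.snapshot("side");cv2.imwrite("pics/s2.png",a);cv2.imwrite("pics/d2.png",b)
A=cv2.resize(a[60:300,60:290],None,fx=1.7,fy=1.7,interpolation=cv2.INTER_CUBIC);B=cv2.resize(b[140:380,170:400],None,fx=1.7,fy=1.7,interpolation=cv2.INTER_CUBIC)
cv2.imwrite("pics/m2.png",np.hstack([A,B]))
E
```

```text
t 8.67 j [-0.715  0.527  1.839  0.835  1.737 -0.988] p [ 0.5307 -0.1699  0.2415] q [-0.396  0.59   0.57   0.413] F [-0.  -0.8 -1. ] op 0.541
```

View pics/m2.png

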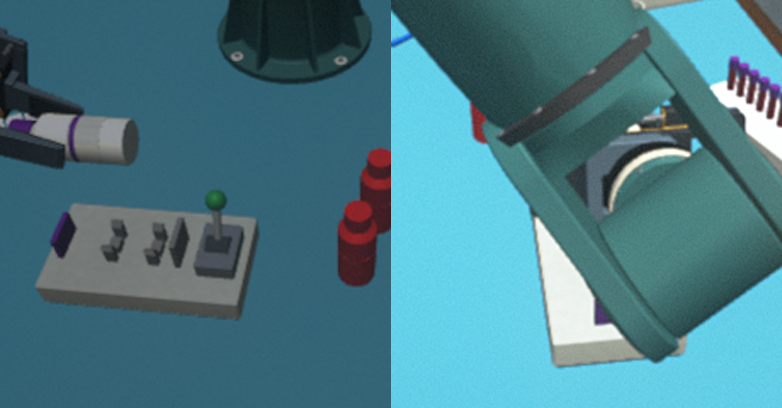

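```bash
cat >> h.py <<'E'
G=Ro.from_quat([.002,.985,0,.175]);GP=np.array([.4491,.2788,.0642])
bt=G.inv().apply(np.array([.447,.2788,0])-GP);at=G.inv().apply([0,0,1.])   # bottle base, axis in tool frame
def bottle():
    p,R=pose();return R.apply(bt)+p,R.apply(at)
def tomix(X):
    d=np.asarray(X)[:2]-MX;c,s=np.cos(YAW),np.sin(YAW);return np.array([c*d[0]+s*d[1],-s*d[0]+c*d[1],X[2]])
E
python3 - <<'E'
from h import *
b,a=bottle();print("base",b.round(4),tomix(b).round(4),"cap",tomix(b+.13*a).round(4),"axis",a.round(4))
print("base px",proj("scene",b).round(1))
u=np.array([0,0,1.]);u-=a*(u@a);u/=np.linalg.norm(u);v=np.cross(a,u);t=np.linspace(0,2*np.pi,40)
E=proj("scene",b+.025*(np.outer(np.cos(t),u)+np.outer(np.sin(t),v)))
im=cv2.imread("pics/s2.png");x=im[110:190,60:160].copy();x=cv2.resize(x,None,fx=6,fy=6,interpolation=cv2.INTER_CUBIC)
cv2.polylines(x,[((E-[60,110]+.5)*6).astype(np.int32)],True,(0,255,0),1)
for s in(.025,-.025):
  L=proj("scene",np.array([b+s*v,b+.09*a+s*v]));cv2.polylines(x,[((L-[60,110]+.5)*6).astype(np.int32)],False,(0,0,255),1)
  L=proj("scene",np.array([b+s*u,b+.09*a+s*u]));cv2.polylines(x,[((L-[60,110]+.5)*6).astype(np.int32)],False,(0,255,255),1)
cv2.imwrite("pics/ov.png",x)
E
```

```text
base [ 0.5332 -0.1058  0.2448] [-0.0027  0.0241  0.2448] cap [-0.0024 -0.1059  0.2451] axis [-0.035  -0.9994  0.0024]
base px [[135.3 142.1]]
```

View pics/ov.png

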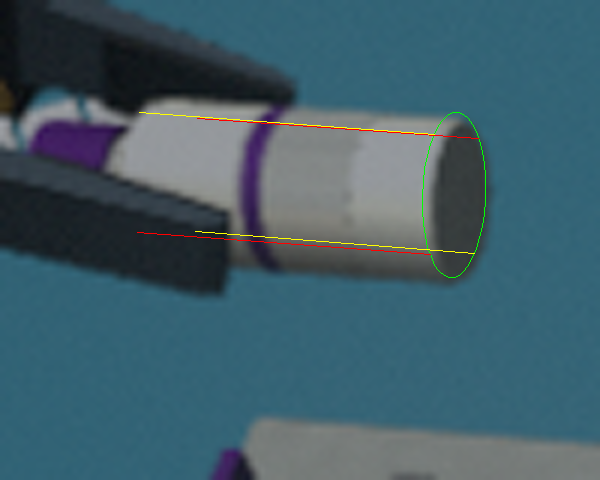

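```bash
python3 - <<'E'
from h import *
p,R=pose();w=p+[.003,.007,0]
for z in(0,-.06,-.11,-.143,-.155):goal(w+[0,0,z],tool(70.3,90+np.degrees(YAW)))
E
```

```text
shift [0.0024 0.0027 0.0067] turn [0.04 0.58 0.33]
shift [-0.0538  0.0024  0.0275] turn [0.04 0.58 0.33]
shift [-0.1007  0.0021  0.0448] turn [0.04 0.58 0.33]
shift [-0.1317  0.0019  0.0562] turn [0.04 0.58 0.33]
shift [-0.1429  0.0019  0.0604] turn [0.04 0.58 0.33]
```

move_arm(targets=[[[0.0024,0.0027,0.0067],[0,0.2,0.3]],[[-0.025,0.0026,0.017],[0,0.2,0.3]],[[-0.054,0.0024,0.0275],[0,0.2,0.3]],[[-0.075,0.0023,0.035],[0,0.2,0.3]],[[-0.1,0.0021,0.0448],[0,0.2,0.3]],[[-0.118,0.002,0.051],[0,0.2,0.3]],[[-0.125,0.002,0.054],[0,0.2,0.3]],[[-0.125,0.002,0.054],[0,0.2,0.3]]])

```text
time_s: 9.43
position: [0.5344, -0.1624, 0.1072]
ee_rot: [-0.397, 0.59, 0.569, 0.413]
ft_force: [0.8, -0.1, -1.8]
opening: 0.538
```

```bash
python3 - <<'E'
from h import *
log();b,a=bottle();print(tomix(b).round(4),tomix(b+.13*a).round(4))
p,R=pose();c,s=np.cos(YAW),np.sin(YAW)
m=tomix(b+.065*a);d=np.array([0,.031-tomix(b)[1]]);d[0]=-m[0];w=np.array([c*d[0]-s*d[1],s*d[0]+c*d[1],0])
goal(p+w,R);goal(p+w-[0,0,.01],R)
a=imaging.snapshot("scene");cv2.imwrite("pics/s3.png",cv2.resize(a[100:270,50:250],None,fx=4,fy=3.5,interpolation=cv2.INTER_CUBIC))
E
```

```text
t 9.43 j [-0.703  0.736  1.821  0.831  1.604 -1.123] p [ 0.5344 -0.1624  0.1072] q [-0.397  0.59   0.569  0.413] F [ 0.8 -0.1 -1.8] op 0.538
[0.0005 0.0318 0.1093] [ 0.0006 -0.0982  0.1092]
shift [-0.0003 -0.0006 -0.0008] turn [0. 0. 0.]
shift [-0.0097 -0.0006  0.0027] turn [0. 0. 0.]
```

View pics/s3.png

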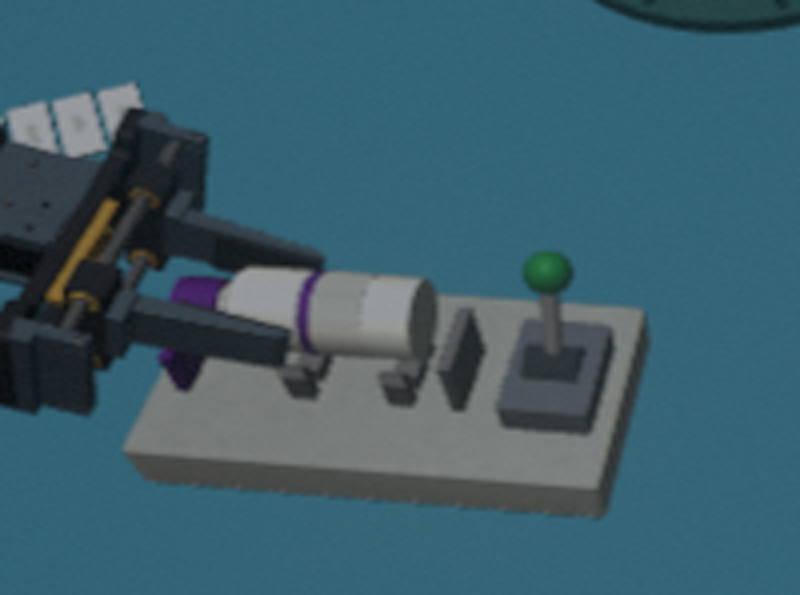

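move_arm(targets=[[[-0.004,-0.0005,0.001],[0,0,0]],[[-0.008,-0.0005,0.0025],[0,0,0]],[[-0.012,-0.0005,0.004],[0,0,0]],[[-0.015,-0.0005,0.005],[0,0,0]],[[-0.015,-0.0005,0.005],[0,0,0]],[[-0.015,-0.0005,0.005],[0,0,0]]])

```text
time_s: 9.98
position: [0.5341, -0.1631, 0.0922]
ee_rot: [-0.397, 0.59, 0.569, 0.413]
ft_force: [0.1, 0.2, -2.1]
opening: 0.542
```

```bash
python3 - <<'E'
from h import *
log();b,a=bottle();print(tomix(b).round(4),tomix(b+.13*a).round(4))
E
```

```text
t 9.98 j [-0.704  0.761  1.815  0.83   1.591 -1.138] p [ 0.5341 -0.1631  0.0922] q [-0.397  0.59   0.569  0.413] F [ 0.1  0.2 -2.1] op 0.542
[0.0003 0.031  0.0944] [ 0.0004 -0.099   0.0943]
```

move_arm(targets=[[[-0.001,0,0.0003],[0,0,0]],[[-0.002,0,0.0007],[0,0,0]],[[-0.002,0,0.0007],[0,0,0]],[[-0.002,0,0.0007],[0,0,0]]])

```text
time_s: 10.32
position: [0.5342, -0.1633, 0.0912]
ee_rot: [-0.397, 0.589, 0.569, 0.413]
ft_force: [-3.3, -1.4, 8.6]
opening: 0.54
```

move_arm(targets=[[[0,-0.001,0],[0,0,0]],[[0,-0.001,0],[0,0,0]],[[-0.001,-0.001,0.0003],[0,0,0]],[[-0.001,-0.001,0.0003],[0,0,0]]])

```text
time_s: 10.65
position: [0.5333, -0.1634, 0.0904]
ee_rot: [-0.397, 0.589, 0.569, 0.414]
ft_force: [-1.6, -0.4, 3.5]
opening: 0.541
```

```bash
python3 - <<'E'
from h import *
log();b,a=bottle();print(tomix(b).round(4),tomix(b+.13*a).round(4),np.round(get_obs()["ft_torque"],2))
E
```

```text
t 10.65 j [-0.706  0.765  1.814  0.83   1.592 -1.142] p [ 0.5333 -0.1634  0.0904] q [-0.397  0.589  0.569  0.414] F [-1.6 -0.4  3.5] op 0.541
[-0.0005  0.0308  0.0927] [-0.0004 -0.0992  0.0923] [-0.01 -0.06  0.13]
```

move_arm(targets=[[[0,-0.001,0],[0,0,0]],[[-0.001,-0.001,0.0003],[0,0,0]],[[-0.001,-0.001,0.0003],[0,0,0]]])

```text
time_s: 10.9
position: [0.533, -0.1636, 0.0902]
ee_rot: [-0.397, 0.589, 0.569, 0.415]
ft_force: [2.9, 1.0, 8.1]
opening: 0.541
```

move_arm(targets=[[[-0.001,0,0.0003],[0,0,0]],[[-0.001,0,0.0003],[0,0,0]],[[-0.001,0,0.0003],[0,0,0]]])

```text
time_s: 11.15
position: [0.5331, -0.1636, 0.0902]
ee_rot: [-0.398, 0.588, 0.568, 0.415]
ft_force: [-1.2, -0.6, 10.4]
opening: 0.545
```

```bash
python3 - <<'E'
from h import *
log();b,a=bottle();print(tomix(b).round(4),tomix(b+.13*a).round(4),np.round(get_obs()["ft_torque"],2))
E
```

```text
t 11.15 j [-0.707  0.767  1.814  0.832  1.594 -1.145] p [ 0.5331 -0.1636  0.0902] q [-0.398  0.588  0.568  0.415] F [-1.2 -0.6 10.4] op 0.545
[-0.0007  0.0306  0.0927] [-0.0006 -0.0994  0.0919] [1.26 0.07 0.05]
```

move_arm(targets=[[[0,0,0],[0,0,0]],[[0,0,0],[0,0,0]],[[0,0,0],[0,0,0]],[[0,0,0],[0,0,0]]], grip=0.25, squeeze=5)

```text
time_s: 11.48
position: [0.533, -0.1635, 0.09]
ee_rot: [-0.398, 0.588, 0.568, 0.415]
ft_force: [-0.2, -0.3, -0.9]
opening: 0.747
```

```bash
python3 - <<'E'
from h import *
log()
a=imaging.snapshot("scene");cv2.imwrite("pics/s4.png",cv2.resize(a[100:270,50:250],None,fx=4,fy=3.5,interpolation=cv2.INTER_CUBIC))
p,R=pose();goal(p-R.apply([0,0,.15]),R)
E
```

```text
t 11.48 j [-0.707  0.767  1.814  0.831  1.594 -1.145] p [ 0.533  -0.1635  0.09  ] q [-0.398  0.588  0.568  0.415] F [-0.2 -0.3 -0.9] op 0.747
shift [ 0.    0.   -0.15] turn [0. 0. 0.]
```

View pics/s4.png

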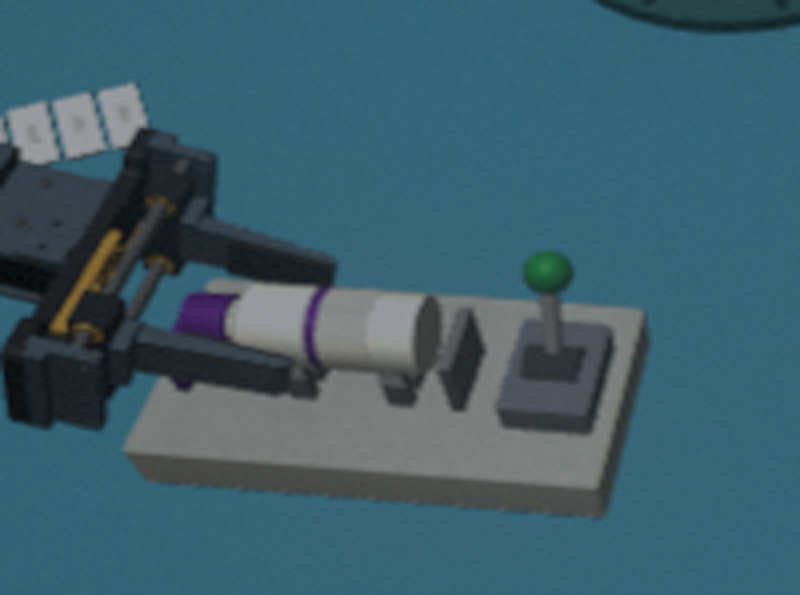

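move_arm(targets=[[[0,0,-0.01],[0,0,0]],[[0,0,-0.03],[0,0,0]],[[0,0,-0.06],[0,0,0]],[[0,0,-0.09],[0,0,0]],[[0.03,0,-0.11],[0,0,0]],[[0.07,0,-0.11],[0,0,0]],[[0.11,0,-0.11],[0,0,0]],[[0.11,0,-0.11],[0,0,0]]])

```text
time_s: 12.2
position: [0.5313, -0.2315, 0.2375]
ee_rot: [-0.395, 0.588, 0.571, 0.416]
ft_force: [0.9, 0.3, 0.6]
opening: 0.747
```

```bash
python3 - <<'E'
from h import *
log();a=imaging.snapshot("scene");cv2.imwrite("pics/s5.png",a)
# lever poses
c,s=np.cos(YAW),np.sin(YAW);w=lambda x,y:MX+[c*x-s*y,s*x+c*y]
print("knob off",w(-.027,.095),"on",w(.031,.095))
goal([*w(-.09,.095),.27],tool(0,90+np.degrees(YAW)))
# bottle check by rendering outline
def outl(y):
  t=np.linspace(0,2*np.pi,24);P=[]
  for yy,rr in((y,.025),(y-.095,.025),(y-.105,.017),(y-.13,.017)):
    P+=[[*w(rr*np.cos(q),yy),.09+rr*np.sin(q)] for q in t]
  return cv2.convexHull(proj("scene",np.array(P)).astype(np.float32))
x=cv2.resize(a[130:270,60:240],None,fx=4,fy=4,interpolation=cv2.INTER_CUBIC)
cv2.polylines(x,[((outl(.031)-[60,130]+.5)*4).astype(np.int32)],True,(0,255,0),1);cv2.imwrite("pics/ov5.png",x)
E
```

```text
t 12.2 j [-0.781  0.584  1.752  0.791  1.792 -1.004] p [ 0.5313 -0.2315  0.2375] q [-0.395  0.588  0.571  0.416] F [0.9 0.3 0.6] op 0.747
knob off [ 0.51153268 -0.03406625] on [ 0.56949298 -0.03621176]
shift [ 0.1012 -0.0893  0.1723] turn [  0.46 -69.96   0.27]
```

View pics/ov5.png

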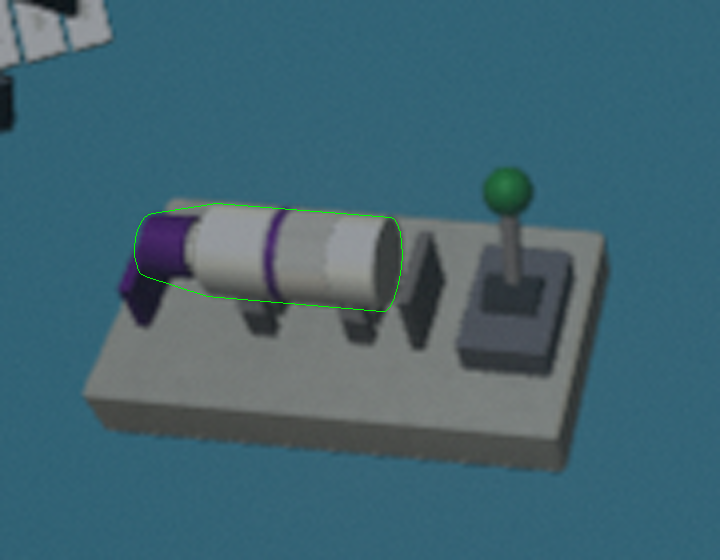

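move_arm(targets=[[[0.03,0,-0.01],[0,-7,0]],[[0.06,-0.02,0],[0,-14,0]],[[0.08,-0.04,0.04],[0,-21,0]],[[0.09,-0.06,0.08],[0,-28,0]],[[0.1,-0.08,0.12],[0,-35,0]],[[0.1,-0.09,0.16],[0,-42,0]],[[0.101,-0.09,0.172],[0,-49,0]],[[0.101,-0.09,0.172],[0,-56,0]]], grip=1)

```text
time_s: 12.92
position: [0.4462, -0.0303, 0.2695]
ee_rot: [-0.08, 0.715, 0.689, 0.09]
ft_force: [0.1, -0.8, -0.9]
opening: 0.201
```

```bash
python3 - <<'E'
from h import *
log();c,s=np.cos(YAW),np.sin(YAW);w=lambda x,y:MX+[c*x-s*y,s*x+c*y]
for z in(.25,.11):goal([*w(-.085,.095),z],tool(0,90+np.degrees(YAW)))
E
```

```text
t 12.92 j [-0.263 -0.096  2.187  0.266  1.111 -0.353] p [ 0.4462 -0.0303  0.2695] q [-0.08   0.715  0.689  0.09 ] F [ 0.1 -0.8 -0.9] op 0.201
shift [-0.006   0.0072  0.0187] turn [  0.57 -13.87   0.05]
shift [-0.0396  0.0058  0.1546] turn [  0.57 -13.87   0.05]
```

move_arm(targets=[[[-0.006,0.006,0.018],[0.5,-7,0]],[[-0.015,0.006,0.05],[0.5,-13.9,0]],[[-0.022,0.006,0.08],[0.5,-13.9,0]],[[-0.03,0.006,0.115],[0.5,-13.9,0]],[[-0.0396,0.0058,0.1546],[0.5,-13.9,0]],[[-0.0396,0.0058,0.1546],[0.5,-13.9,0]],[[-0.0396,0.0058,0.1546],[0.5,-13.9,0]]])

```text
time_s: 13.5
position: [0.4526, -0.0325, 0.1091]
ee_rot: [-0.001, 0.72, 0.694, -0.001]
ft_force: [-0.4, 0.0, 1.4]
opening: 0.002
```

```bash
python3 - <<'E'
from h import *
log();p,_=pose();print(tomix(p).round(4));c,s=np.cos(YAW),np.sin(YAW);w=lambda x,y:MX+[c*x-s*y,s*x+c*y]
for x in(-.055,0.005,.012):goal([*w(x,.095),.113],tool(0,90+np.degrees(YAW)))
E
```

```text
t 13.5 j [-1.220e-01  1.640e-01  2.264e+00 -1.000e-03  7.170e-01 -8.400e-02] p [ 0.4526 -0.0325  0.1091] q [-0.001  0.72   0.694 -0.001] F [-0.4  0.   1.4] op 0.002
[-0.086   0.0944  0.1091]
shift [ 0.0006  0.031  -0.004 ] turn [-0.21  0.03 -0.  ]
shift [ 0.0006  0.0909 -0.0042] turn [-0.21  0.03 -0.  ]
shift [ 0.0006  0.0979 -0.0042] turn [-0.21  0.03 -0.  ]
```

move_arm(targets=[[[0,0.02,-0.004],[0,0,0]],[[0,0.035,-0.004],[0,0,0]],[[0,0.048,-0.004],[0,0,0]],[[0,0.06,-0.004],[0,0,0]],[[0,0.07,-0.004],[0,0,0]],[[0,0.08,-0.004],[0,0,0]],[[0,0.088,-0.004],[0,0,0]],[[0,0.088,-0.004],[0,0,0]]])

```text
time_s: 14.17
position: [0.542, -0.0358, 0.1131]
ee_rot: [-0.001, 0.72, 0.694, -0.001]
ft_force: [-0.7, 0.5, -0.6]
opening: 0.005
```

move_arm(targets=[[[0,0.003,0],[0,0,0]],[[0,0.006,0],[0,0,0]],[[0,0.006,0],[0,0,0]]])

```text
time_s: 14.42
position: [0.5462, -0.0359, 0.1126]
ee_rot: [-0.002, 0.72, 0.694, -0.003]
ft_force: [-10.3, -0.2, 7.5]
opening: 0.007
```

```bash
python3 - <<'E'
from h import *
log();p,_=pose();print(tomix(p).round(4))
E
```

```text
t 14.42 j [-1.080e-01  2.950e-01  2.081e+00 -1.000e-03  7.730e-01 -7.000e-02] p [ 0.5462 -0.0359  0.1126] q [-0.002  0.72   0.694 -0.003] F [-10.3  -0.2   7.5] op 0.007
[0.0077 0.0944 0.1126]
```

move_arm(targets=[[[0,-0.015,0],[0,0,0]],[[0,-0.045,0],[0,0,0]],[[0,-0.08,0],[0,0,0]],[[0,-0.09,-0.03],[0,0,0]],[[0,-0.09,-0.07],[0,0,0]],[[0,-0.09,-0.11],[0,0,0]],[[0,-0.09,-0.15],[0,0,0]],[[0,-0.09,-0.15],[0,0,0]]])

```text
time_s: 15.08
position: [0.4605, -0.0329, 0.2707]
ee_rot: [0.001, 0.72, 0.694, 0.001]
ft_force: [1.1, -0.6, 0.9]
opening: 0.005
```

```bash
python3 - <<'E'
from h import *
log();a=imaging.snapshot("scene")
c,s=np.cos(YAW),np.sin(YAW);w=lambda x,y:MX+[c*x-s*y,s*x+c*y]
h=cv2.cvtColor(a,cv2.COLOR_BGR2HSV);m=(h[...,0]>45)&(h[...,0]<80)&(h[...,1]>110);m[:, :150]=0;m[:,230:]=0
ys,xs=np.nonzero(m);print("knob",xs.mean(),ys.mean(),m.sum())
for th in(.8,.9,1.0):print(th,proj("scene",[*w(.065*np.sin(th-.5),.095),.067+.065*np.cos(th-.5)]).round(1))
cv2.imwrite("pics/end.png",cv2.resize(a[130:270,60:420],None,fx=2.2,fy=2.2,interpolation=cv2.INTER_CUBIC))
E
```

```text
t 15.08 j [-1.210e-01 -8.900e-02  2.162e+00 -1.000e-03  1.065e+00 -8.400e-02] p [ 0.4605 -0.0329  0.2707] q [0.001 0.72  0.694 0.001] F [ 1.1 -0.6  0.9] op 0.005
knob 178.04827586206898 160.15172413793104 145
0.8 [[180.8 193.9]]
0.9 [[180.3 197. ]]
1.0 [[179.9 200.2]]
```

View pics/end.png

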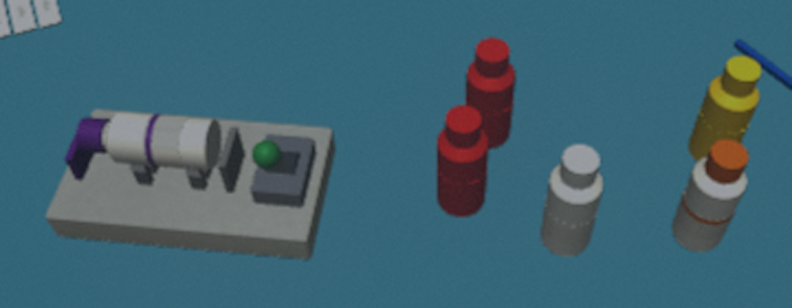

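```bash
python3 -c "
from h import *
r.finish_job()"
```

```text
the job is handed in; nothing more can be done
```

The purple-capped bottle is lying in both saddles with its cap at the purple stop, and the green lever is pushed all the way over. I handed the job in at about 15 s of the 58 s allowed; the hand-in gives no verdict.

- **Placing:** I gripped the bottle from above with the tool tilted 20°. I lowered it into the cradle until it pressed on the saddles with about 10 N, nudged it sideways until centred, and let go.
- **Bottle check:** After release, the drawn outline of a bottle lying level on the cradle axis, base at mixer y ≈ +31 mm, matched the scene picture closely. The last picture still shows it resting there.
- **Lever check:** I pushed it until it met its end stop at about 10 N. In the last picture the knob is at about (181, 200) px, against (180, 200) px predicted for 1.0 rad. My automatic colour search gave a different position, (178, 160) px, which doesn't fit any lever angle. I put that down to other green in the picture and went by the visible knob.
- **Bystanders:** In the last picture the white-capped and orange-capped bottles are upright and look unmoved. I did not measure their final positions.
- **Arm:** It was withdrawn clear of everything, with only sensor-noise forces.

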